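Open a tight transport crate and store its jars

TASK

Lever the tight crate lid loose with the pry bar: tip under the lid's lip, bar resting on the steel fulcrum bar. Then lift the lid off and lay it flat on the bench, handle up, stand every jar from the crate upright inside the white chest, and put the pry bar back lying flat on its black block. Once the jars are in, shut the chest fully, the rebated leaf first and the flanged leaf last so that its flange laps over, leaving the red-capped tub and the pink tip box where they stand.

Things in the scene. Friction and masses are not known exactly. Their poses are not given: they have to be found in the camera images.
- crate: Fixed plywood transport crate on skids, 135 (x) x 260 (y) mm, rim 120 mm above the bench. Origin: centre of its underside; z up, y along its long side; -x is its front, the side of the lid's lip and the fulcrum. Walls 10 mm; inside 115 (x) x 240 (y) mm, inner floor 38 mm above the bench.
- fulcrum (a point): Middle of the axis of the fulcrum: a fixed level round steel bar, 12 mm thick, 100 mm long along the crate's y, on two arms 92 mm apart in front of the crate; at x = -112.5, z = 106 mm of the crate (its top at 112 mm), 25 mm in front of the lip's edge.
- clamp (a point): Under the lid, between two sprung rubber pads in the crate's short walls (at x = -42, y = +-118 mm of the crate, tops 6 mm below the rim) that clamp the lid's plug. Once the lid's front has risen about 10 mm they spring in 4 mm under the plug and hold that side up, loose.
- lid_grip (a point): Centre of the batten handle (24 x 120 x 34 mm, along y) on the plywood lid, 0.35 kg. z up, -x to the lip; axes as the crate's when shut. The lid's plate, 155 x 264 x 10 mm, x = -87.5 to 67.5, has its top 17 mm below this point; under it a plug 108 x 236 x 12 mm fills the crate's mouth. On the bench this point is 39 mm up. Lifting it takes some 45 N until levered loose.
- lid_lip (a point): Middle of the lower front edge of the lid's lip (x = -87.5 mm on the lid's plate). The lip overhangs the crate's front wall by 20 mm; its underside is 120 mm above the bench when the lid is shut, 8 mm above the fulcrum's top.
- bar_grip (a point): In the black handle of the pry bar (0.28 kg), half-way up, near its centre of mass. x points along the bar to its tip, z up (flat side down). Bar 240 mm long with a flat underside 10 mm below this point: handle 110 long x 24 wide x 20 mm thick from x = -75 to 35 mm, then steel 22 wide x 8 mm thick to x = 115, then a thin tongue 26 wide x 4 mm thick to the tip at x = 165 mm.
- bar: The pry bar: origin on its flat underside, 40 mm ahead of bar_grip; same axes.
- lid: The crate's lid: origin at the centre of the plug's underside, 39 mm below lid_grip; same axes.
- block: Low black rubber block on the bench, 150 (x) x 110 (y) x 30 mm, the pry bar's resting place; origin: centre of its underside. At the start the bar lies along its x.
- chest: Fixed white steel chemicals chest 270 (x) x 170 (y) mm, rim 105 mm high, open upwards, floor 12 mm above the bench, inside 250 (x) x 150 (y) mm. Origin: centre of its underside; z up. Two steel leaves hinged on its long sides meet over the middle.
- leaf_inner (a joint): Angle (rad) of the rebated leaf, hinged on the chest's +y side: 0 shut (lying flat), about 1.6 upright, up to 2.2 open, leaning outwards. 268 mm long, 84 mm from hinge to free edge, 10 mm thick; the last 21 mm at the free edge is a thinner 5 mm step, sunk at the top. Stiff hinge: the leaf stays where it is left; 3 to 6 N at the free edge moves it.
- leaf_outer (a joint): Angle (rad) of the flanged leaf, hinged on the chest's -y side; same values and stiffness. 268 mm long, 84 mm to its edge, 10 mm thick, plus a thin flange 20 mm further that lies in the other leaf's sunken step when both are shut. If this leaf is shut first the other cannot shut.
- leaf_inner_hinge (a point): Middle of the rebated leaf's hinge axis, at x = 0, y = 85, z = 106 mm of the chest; the axis runs along the chest's x.
- leaf_outer_hinge (a point): Middle of the flanged leaf's hinge axis, at x = 0, y = -85, z = 106 mm of the chest; the axis runs along the chest's x.
- jar1_mid (a point): Half-way up a squat amber glass jar with a black knob stopper (one piece, 0.25 kg); two or three of these jars stand upright in the crate. Body 66 mm across and 38 mm tall, knob 22 mm across and 30 mm tall on top; 68 mm in all, this point 34 mm above its base, z up.
- jar2_mid (a point): Half-way up a squat amber glass jar with a black knob stopper (one piece, 0.25 kg); two or three of these jars stand upright in the crate. Body 66 mm across and 38 mm tall, knob 22 mm across and 30 mm tall on top; 68 mm in all, this point 34 mm above its base, z up.
- jar3_mid (a point): Half-way up a squat amber glass jar with a black knob stopper (one piece, 0.25 kg); two or three of these jars stand upright in the crate. Body 66 mm across and 38 mm tall, knob 22 mm across and 30 mm tall on top; 68 mm in all, this point 34 mm above its base, z up.
- tub: Bystander: white plastic reagent tub with red cap, 68 mm across, 72 mm tall; origin at the centre of its underside.
- tip_box: Bystander: white and pink pipette-tip box 120 x 80 x 60 mm; origin at the centre of its underside.

How it is judged:
By the outcome, as a careful person would: the job done as asked, in the order asked, and still so for the second after the job is handed in, with the robot touching nothing.
Of jar1, jar2, jar3 only 2 to 3 are there at a start; the rules pass over those that are not, and their reading is None.
At some moment in a run one of bar, jar1, jar2, jar3 may be knocked a few centimetres aside while the robot is not near it.
It also fails if it takes over 192 s, if anything falls off the work surface, if the arm or the gripper's body presses on something with over 40 N, if the wrist force passes 120 N, or if a joint passes its speed limit or range.

ROBOT

A 6-joint arm with a two-finger parallel gripper is mounted at the origin on the work surface. World frame = base frame: x ahead of the robot, y to its left, z up, the work surface at z = 0. Lengths are in m, angles in degrees, forces in N, time in s.
With the tool pointing down it reaches from about 0.375 to 0.9 m from the base axis. Payload 3.1 kg.
Tool frame: the origin (TCP) lies at the very end of the fingers, on their centre line; the grasp point (between the pads) lies 19 mm behind it; z points along the fingers, y is the line along which they close (so a half turn about z gives the same grasp; the last joint's range is limited). The gripper opens to 85 mm and grips with 20 to 120 N. Pads are 22 mm wide; open, the fingers measure 114 mm over their backs; the gripper's body (76 mm by 85 mm) begins 54 mm behind the grasp point. The pads swing forward as they close: fully open they stand 13 mm farther back than shut.
Start: joints at [-86.832, 30.224, 82.088, -0, 67.689, -10.227], TCP at [0.145, -0.608, 0.231] pointing down, gripper open.
Joint ranges: [-176.69, 176.69], [-43.24, 126.21], [12.49, 139.97], [-82, 262], [0, 151.66], [-163.58, 163.58]. Speed limits (degrees/s): [159.86, 159.86, 180, 180, 180, 180].

INTERFACE

Orientations are given as a 3x3 rotation matrix whose columns are the frame's x, y, z axes.
In Python, from rig import * gives the robot as it stands. The module is installed in compiled form; this text tells all that it offers. Calls block until the motion is done:
- goto(position, orientation): joint-space move of the TCP to a pose.
- servo_line(position, frame=None, velocity=0.15, f_stop=None): straight line of the TCP; frame=None keeps the orientation; velocity is the mean speed in m/s. With f_stop (N) it stops when the force on the tool has changed by that much, and returns True; else False.
- movej(angles): joint-space move.
- let_go() and close(newtons=None): open the fingers fully, or close them until they stop; newtons is the grip in N (None keeps the last).
- sleep(seconds).
- solve_ik(position, orientation): joint angles nearest the present ones, or None.
- grab_frame(name): name is "scene" or "side" or "wrist"; returns a dict with "frame" (420x560x3 uint8, red, green, blue), "range_z" (420x560 float32, m along the optical axis (not along the pixel's ray), 0 where there is no reading), "fx", "fy", "cx", "cy" (pixels), "eye" and "attitude" of the camera in the world. Camera axes: x right, y up, looking along -z (the intrinsics and any distortion apply to the point x, -y, -z); pixel columns grow to the right and rows downward; lengths in m; the calibration is good to about 2 mm. A picture is of the moment at which its call begins.
A pose or a line that the arm cannot do raises IKError and nothing moves.
- sign_off(): hands the job in; it is judged then, once.
Readings, each from a call of its own:
- read_time_s(): time.
- read_joint_pos(): joint angles.
- read_joint_velocities(): joint speeds.
- read_tau(): joint torques, N m.
- read_eef_pos(): TCP position.
- read_orientation(): TCP orientation.
- read_contact_force(): force on the tool from outside, world axes, zero at the start.
- read_moment(): the same for the moment, N m.
- read_gripper_width(): finger opening in m.
- read_finger_force(): force on a finger pad.
Only numpy, scipy, OpenCV 4.12 (cv2) and the standard library are available. Lean on these libraries where they do the work, as an engineer would, in place of code of your own. Each camera call takes 0.05 s, during which the arm holds its last target. There are 200 camera calls.

## Working session

There is one attempt and no reset: what is moved stays moved. The work goes in short steps, each a Python script; the robot and the scene stay as the last script left them, time stands still between calls to the robot, and variables do not carry over. Pictures are saved under pics/ and viewed, at most 14 in all, crops included, and the job is handed in when it is done.

```bash
mkdir -p pics; cat > h.py <<'E'
from rig import *
import numpy as np, cv2
def snap(name,fn):
    f=grab_frame(name); cv2.imwrite('pics/'+fn+'.png',f['frame'][:,:,::-1]); np.savez('pics/'+fn+'.npz',**f); return f
def cloud(f):
    z=np.asarray(f['range_z'],float); v,u=np.mgrid[:z.shape[0],:z.shape[1]]
    P=np.stack([(u-f['cx'])/f['fx']*z,-(v-f['cy'])/f['fy']*z,-z],-1)
    W=P@np.array(f['attitude']).T+np.array(f['eye']); W[z==0]=np.nan; return W
def ld(fn): return dict(np.load('pics/'+fn+'.npz'))
E
python3 - <<'E'
from h import *
for n in('scene','side'):
    f=snap(n,n+'0'); print(n,[ (k,np.round(f[k],3).tolist()) for k in f if k not in('frame','range_z')])
E
```

```text
scene [('fx', 526.084), ('fy', 526.084), ('cx', 280.532), ('cy', 207.774), ('eye', [0.946, -0.578, 1.209]), ('attitude', [[0.763, -0.53, 0.371], [0.646, 0.64, -0.415], [-0.018, 0.556, 0.831]])]
side [('fx', 494.368), ('fy', 494.368), ('cx', 276.305), ('cy', 210.497), ('eye', [0.357, 0.944, 0.869]), ('attitude', [[-0.991, 0.077, -0.106], [-0.131, -0.605, 0.785], [-0.003, 0.792, 0.61]])]
```

View pics/scene0.png

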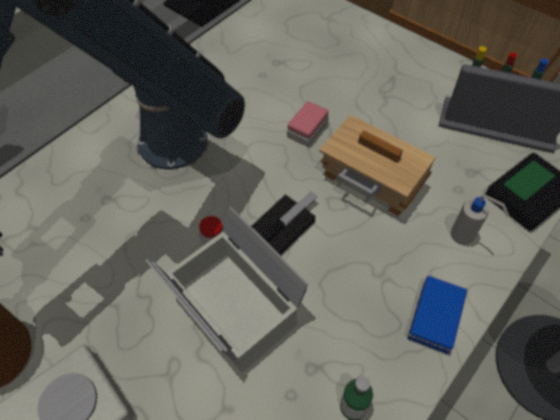

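View pics/side0.png

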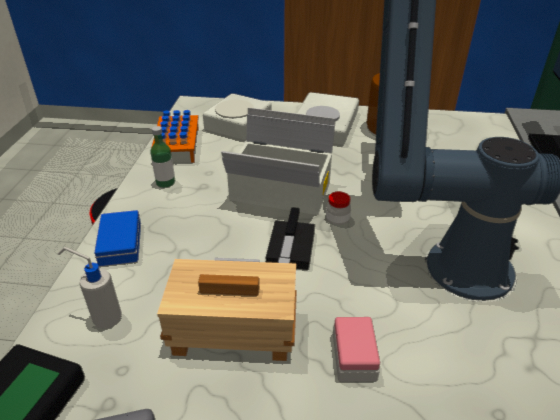

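The scene view shows the crate at (378,165) with its fulcrum facing the chest, the block and bar at (285,222), the chest at (235,290) with both leaves up, the tub at (211,227) and the tip box at (308,120). Next I fit rectangles to the point clouds.

```bash
cat >> h.py <<'E'
def rect(P):
    (c,s,a)=cv2.minAreaRect((P[:,:2]*1000).astype(np.float32)); return np.round(c,1),np.round(s,1),round(a,1)
def pick(W,u0,u1,v0,v1,z0,z1):
    P=W[v0:v1,u0:u1].reshape(-1,3); P=P[np.isfinite(P[:,2])]; return P[(P[:,2]>z0)&(P[:,2]<z1)]
E
python3 - <<'E'
from h import *
A=cloud(ld('scene0'));B=cloud(ld('side0'))
def rp(n,P): print(n,len(P),*rect(P),np.round(np.median(P,0)*1000,1))
rp('lidS',pick(A,310,440,110,215,.125,.135)); rp('lidB',pick(B,155,305,255,330,.125,.135))
rp('batS',pick(A,310,440,110,215,.155,.175)); rp('batB',pick(B,155,305,255,330,.155,.175))
rp('fulS',pick(A,335,380,160,195,.105,.118))
rp('blkS',pick(A,245,325,185,260,.025,.034)); rp('blkB',pick(B,262,318,215,270,.025,.034))
rp('barS',pick(A,245,325,185,260,.036,.060)); rp('barB',pick(B,262,318,195,270,.036,.060))
rp('handS',pick(A,245,325,185,260,.046,.060)); 
rp('chfloorS',pick(A,150,310,205,360,.008,.018))
rp('rimS',pick(A,150,310,205,370,.100,.108)); rp('rimB',pick(B,220,340,105,220,.100,.108))
rp('allS',pick(A,148,310,205,370,.110,.25))
rp('tubS',pick(A,195,228,210,242,.066,.080)); rp('tipS',pick(A,280,335,95,145,.055,.066))
E
```

```text
lidS 3848 [546.  257.7] [265.4 162. ] 4.2 [557.9 242.7 129. ]
lidB 6338 [545.6 258.3] [264.9 159.7] 3.9 [540.7 279.2 129.3]
batS 394 [546.1 267.5] [119.5  31.9] 4.4 [548.  264.4 162.2]
batB 655 [544.2 269.5] [119.3  26.9] 4.5 [543.5 272.9 162.6]
fulS 174 [537.5 166.3] [130.4  39. ] 3.7 [552.3 154.3 108.8]
blkS 1481 [450.1   5.6] [204.9 112.5] 89.0 [464.4 -12.2  29.5]
blkB 1336 [448.9 -12.7] [170.9 110. ] 88.7 [438.2  -9.3  29.2]
barS 428 [449.2  -3. ] [ 78.  195.3] 10.9 [456.4 -40.3  44.9]
barB 670 [438. -86.] [143.4 278.9] 19.1 [452.  -97.2  46.1]
handS 202 [453.2 -62.7] [73.8 24.3] 87.3 [454.7 -63.2  49.5]
chfloorS 4552 [ 442.6 -236.7] [387.  398.8] 32.2 [ 501.8 -266.1   11.9]
rimS 1496 [ 508.3 -275.1] [188.8 273.1] 81.8 [ 526.5 -267.7  104.6]
rimB 568 [ 507.5 -270.6] [197.5 270.3] 82.4 [ 485.7 -337.3  104.4]
allS 3549 [ 509.1 -272.1] [233.  270.5] 81.6 [ 528.7 -182.7  159.9]
tubS 367 [ 332.5 -165.4] [57.2 59.1] 86.3 [ 333.7 -165.5   71.4]
tipS 698 [284.6 296. ] [ 78.8 123.6] 8.7 [285.2 296.1  59.3]
```

```bash
python3 - <<'E'
from h import *
W=np.concatenate([cloud(ld(n)).reshape(-1,3) for n in('scene0','side0')]); W=W[np.isfinite(W[:,2])]
# top view 1.5mm/px: x .1-.95 up->rows ; y .45..-.55
H=np.full((570,670),-1.0); r=((.95-W[:,0])/.0015).astype(int); c=((.45-W[:,1])/.0015).astype(int)
m=(r>=0)&(r<570)&(c>=0)&(c<670)&(W[:,2]<.26)
np.maximum.at(H,(r[m],c[m]),W[m,2])
I=cv2.applyColorMap(np.clip(H*1000,0,250).astype(np.uint8),cv2.COLORMAP_TURBO); I[H<-.5]=0
for x in np.arange(.1,.95,.1): cv2.putText(I,f'{x:.1f}',(0,int((.95-x)/.0015)),0,.4,(255,255,255)); cv2.line(I,(0,int((.95-x)/.0015)),(670,int((.95-x)/.0015)),(120,120,120),1)
for y in np.arange(-.5,.45,.1): cv2.line(I,(int((.45-y)/.0015),0),(int((.45-y)/.0015),570),(120,120,120),1); cv2.putText(I,f'{y:.1f}',(int((.45-y)/.0015),10),0,.35,(255,255,255))
cv2.imwrite('pics/top0.png',I)
f=ld('side0')['frame'][85:285,200:360,::-1]; g=ld('scene0')['frame'][180:375,145:335,::-1]
cv2.imwrite('pics/crop0.png',np.hstack([cv2.resize(f,(400,500)),cv2.resize(g,(400,500))]))
A=cloud(ld('scene0'));B=cloud(ld('side0'))
# chest frame guess
for n,W in(('S',A),('B',B)):
    P=W.reshape(-1,3);P=P[np.isfinite(P[:,2])]
    a=np.radians(-8.2);ex=np.array([np.cos(a),np.sin(a)]);ey=np.array([-ex[1],ex[0]]);d=P[:,:2]-[.508,-.272]
    q=np.c_[d@ex,d@ey,P[:,2]]; q=q[(abs(q[:,0])<.14)&(abs(q[:,1])<.2)]
    for lo in np.arange(.106,.22,.012):
        s=q[(q[:,2]>=lo)&(q[:,2]<lo+.012)]
        for sg in(1,-1):
            t=s[s[:,1]*sg>0]
            if len(t)>10: print(n,sg,round(lo,3),len(t),np.round(np.percentile(t[:,1],[5,50,95])*1000),np.round(np.percentile(t[:,0],[1,99])*1000), round(t[:,2].max()*1000))
E
```

```text
S 1 0.106 566 [24. 84. 89.] [-132.  136.] 118
S -1 0.106 308 [-88. -82. -20.] [-132.  136.] 118
S 1 0.118 360 [87. 90. 94.] [-129.  135.] 130
S -1 0.118 42 [-96. -90. -89.] [-114.  135.] 130
S 1 0.13 370 [91. 94. 98.] [-127.  134.] 142
S -1 0.13 43 [-99. -93. -92.] [-117.  135.] 142
S 1 0.142 366 [ 96.  99. 102.] [-129.  135.] 154
S -1 0.142 42 [-103.  -95.  -94.] [-119.  135.] 154
S 1 0.154 384 [100. 103. 106.] [-128.  136.] 166
S -1 0.154 50 [-104.  -97.  -96.] [-121.  136.] 165
S 1 0.166 390 [104. 107. 111.] [-130.  135.] 178
S -1 0.166 55 [-106. -100.  -98.] [-123.  136.] 178
S 1 0.178 392 [109. 112. 116.] [-129.  134.] 189
S -1 0.178 316 [-108. -105. -101.] [-130.  135.] 190
S -1 0.19 94 [-113. -109. -103.] [-127.  135.] 202
S -1 0.202 312 [-116. -114. -111.] [-129.  134.] 211
B 1 0.106 268 [ 92.  97. 100.] [-134.  133.] 118
B -1 0.106 367 [-93. -87. -77.] [-133.  131.] 118
B 1 0.118 268 [ 97. 101. 104.] [-133.  131.] 130
B -1 0.118 349 [-96. -90. -85.] [-132.  130.] 130
B 1 0.13 269 [102. 105. 108.] [-132.  131.] 142
B -1 0.13 328 [-97. -92. -87.] [-133.  130.] 142
B 1 0.142 281 [106. 109. 113.] [-133.  132.] 154
B -1 0.142 336 [-100.  -95.  -89.] [-132.  130.] 154
B 1 0.154 387 [107. 112. 116.] [-130.  132.] 166
B -1 0.154 356 [-102.  -97.  -92.] [-132.  131.] 166
B 1 0.166 290 [109. 113. 116.] [-131.  132.] 178
B -1 0.166 352 [-105. -100.  -95.] [-132.  131.] 178
B 1 0.178 259 [110. 115. 119.] [-131.  133.] 188
B -1 0.178 421 [-112. -103.  -97.] [-132.  132.] 190
B -1 0.19 369 [-115. -110. -104.] [-131.  129.] 202
B -1 0.202 156 [-117. -111. -106.] [-132.  131.] 209
```

View pics/top0.png

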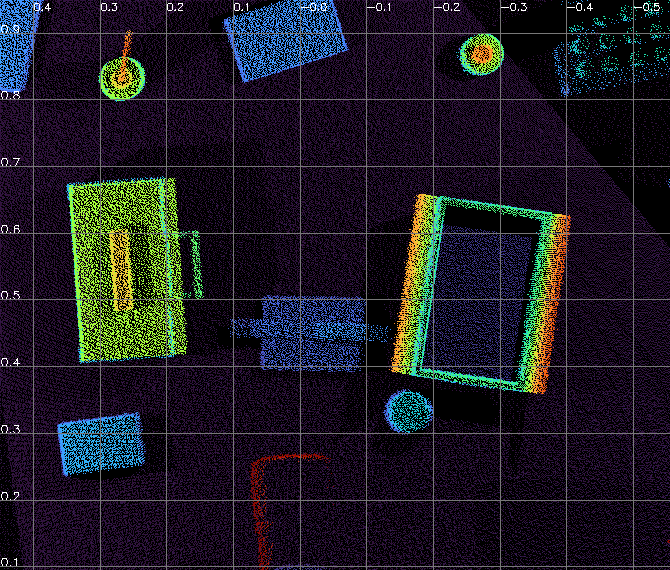

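View pics/crop0.png

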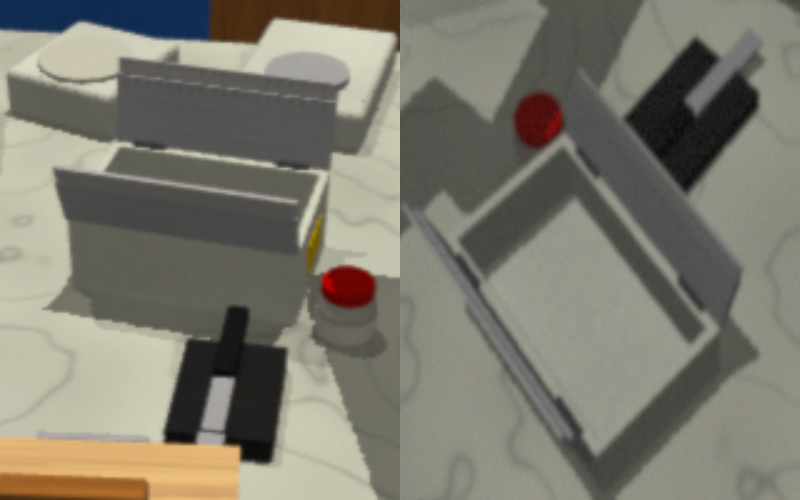

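Heights tell the leaves apart: the one nearer the block tops out at 189 mm, so it is the rebated leaf. The far one reaches 209 mm and is flanged. The bar's tip points to +y, towards the crate. Now I'll fit the bar's axis and grip it.

```bash
cat >> h.py <<'E'
def down(deg,tilt=0):
    """tool z down, tool x along heading deg; tilt>0 raises the heading end (about horizontal axis)"""
    a,t=np.radians(deg),np.radians(tilt); h=np.array([np.cos(a),np.sin(a),0]); k=np.array([0,0,1.])
    x=h*np.cos(t)+k*np.sin(t); z=-(k*np.cos(t)-h*np.sin(t)); return np.c_[x,np.cross(z,x),z]
CR=np.array([.5451,.268]); CA=94.1   # crate centre, heading of crate +x
CH=np.array([.5085,-.2725]); CHA=-8.2
def loc(c,a,x,y):
    a=np.radians(a); return np.array(c)+[x*np.cos(a)-y*np.sin(a),x*np.sin(a)+y*np.cos(a)]
def both(*n):
    W=np.concatenate([cloud(grab_frame(k) if not isinstance(k,dict) else k).reshape(-1,3) for k in n]); return W[np.isfinite(W[:,2])]
def box(W,x0,x1,y0,y1,z0,z1): return W[(W[:,0]>x0)&(W[:,0]<x1)&(W[:,1]>y0)&(W[:,1]<y1)&(W[:,2]>z0)&(W[:,2]<z1)]
E
python3 - <<'E'
from h import *
W=both('side')
print(np.round(read_orientation(),2).tolist())
T=box(W,.40,.50,-.145,.12,.046,.056); print('hand',rect(T),T[:,1].min(),T[:,1].max())
S=box(W,.40,.50,-.145,.12,.0355,.056); print('bar',rect(S),S[:,1].min(),S[:,1].max())
S=box(W,.40,.50,.062,.12,.02,.056); print('tongue',rect(S),S[:,1].max())
for h in(CA,CA-180,90,-90):
  for p in([.452,-.06,.034],[.562,.033,.17]):
    print(h,p,solve_ik(p,down(h)))
E
```

```text
[[0.97, 0.23, -0.0], [0.23, -0.97, 0.0], [0.0, -0.0, -1.0]]
hand (array([451.3, -79. ]), array([112.5,  23.5]), 88.0) -0.13534290069984012 -0.022419409960217407
bar (array([453.2, -30.1]), array([210.4,  24.5]), 88.0) -0.13534290069984012 0.07476954468074193
tongue (array([457.2,  69.2]), array([12.4, 25.5]), 85.3) 0.07476954468074193
94.1 [0.452, -0.06, 0.034] [-2.16510770e+01  3.88635364e+01  1.14546107e+02 -2.54444375e-14
  2.65903570e+01 -2.57510770e+01]
94.1 [0.562, 0.033, 0.17] [-8.01099051e+00  3.00493836e+01  9.45784447e+01 -2.54444375e-14
  5.53721717e+01 -1.21109905e+01]
-85.9 [0.452, -0.06, 0.034] [-2.16510770e+01  3.88635364e+01  1.14546107e+02 -2.54444375e-14
  2.65903570e+01  1.54248923e+02]
-85.9 [0.562, 0.033, 0.17] None
90 [0.452, -0.06, 0.034] [-2.16510770e+01  3.88635364e+01  1.14546107e+02 -2.54444375e-14
  2.65903570e+01 -2.16510770e+01]
90 [0.562, 0.033, 0.17] [-8.01099051e+00  3.00493836e+01  9.45784447e+01 -2.54444375e-14
  5.53721717e+01 -8.01099051e+00]
-90 [0.452, -0.06, 0.034] [-2.16510770e+01  3.88635364e+01  1.14546107e+02 -2.54444375e-14
  2.65903570e+01  1.58348923e+02]
-90 [0.562, 0.033, 0.17] None
```

```bash
python3 - <<'E'
from h import *
p=read_eef_pos(); servo_line([p[0],p[1],.36],velocity=.3)
R=down(88.0)
goto([.452,-.059,.30],R)
servo_line([.452,-.059,.034],velocity=.2,f_stop=8); print(read_eef_pos(),read_contact_force())
close(110); print(read_gripper_width(),read_finger_force())
servo_line([.452,-.059,.20],velocity=.2); print(read_gripper_width(),read_contact_force(),read_time_s())
snap('scene','s1');snap('side','d1')
W=both('side'); B=box(W,.40,.52,-.15,.13,.18,.235); print(rect(B),B.min(0),B.max(0))
for y in np.arange(-.14,.12,.02):
    s=B[(B[:,1]>y)&(B[:,1]<y+.02)]
    if len(s):print(round(y,2),np.round(np.percentile(s[:,2],[5,50,95]),4),len(s), round(np.median(s[:,0]),4))
E
```

```text
[ 0.45250195 -0.05924133  0.03463689] [-0.67662745 -0.1489922  -0.1244126 ]
0.02143638798471027 108.2117772102356
0.02145748188084415 [-0.38041833  0.51390492 -3.97601153] 6.0583
(array([443.1, -19.8]), array([258.,  64.]), 85.5) [ 0.40156305 -0.14993257  0.18000663] [0.47232266 0.10848255 0.23456923]
-0.14 [0.1811 0.2107 0.2136] 19 0.4481
-0.12 [0.2097 0.2125 0.2141] 27 0.4512
-0.1 [0.2099 0.2119 0.2141] 28 0.4498
-0.08 [0.2111 0.2135 0.232 ] 40 0.4506
-0.06 [0.2052 0.2149 0.2327] 176 0.449
-0.04 [0.2004 0.2096 0.2142] 86 0.4492
-0.02 [0.1987 0.2008 0.2029] 51 0.4508
0.0 [0.1979 0.2005 0.2028] 50 0.4519
0.02 [0.1967 0.201  0.2025] 54 0.4514
0.04 [0.1949 0.2001 0.2023] 71 0.4538
0.06 [0.1949 0.1969 0.1989] 63 0.4541
0.08 [0.1947 0.197  0.1987] 65 0.4547
0.1 [0.1933 0.1965 0.1987] 38 0.4563
```

```bash
cat >> h.py <<'E'
F=np.r_[loc(CR,CA,-.1125,0),.106]
def pry(s,c,tilt,off=.0055):
    R=down(CA,tilt); x,n=R[:,0],-R[:,2]
    return F+n*(.006+c+off)+x*(s-.165),R
E
python3 - <<'E'
from h import *
p,R=pry(-.03,.0025,-4); goto(p+[0,0,.06],R); servo_line(p,R,velocity=.15)
f0=np.array(read_contact_force()); print('pre',f0,read_eef_pos()-p)
W=both('side','scene'); i=np.r_[0,0]
B=box(W,.50,.61,.03,.2,.09,.135)
for y in np.arange(.03,.2,.01):
    s=B[(B[:,1]>y)&(B[:,1]<y+.01)]
    if len(s):print(round(y,2),np.round(np.percentile(s[:,2],[5,50,95]),4),len(s), np.round(np.percentile(s[:,0],[2,50,98]),4))
snap('scene','s2')
E
```

```text
pre [ 0.17874354  0.03198312 -3.73724155] [-0.00037115 -0.0003739   0.00020165]
0.03 [0.1296 0.131  0.1335] 24 [0.5494 0.5595 0.5701]
0.04 [0.1255 0.1299 0.1331] 45 [0.5484 0.5627 0.5723]
0.05 [0.1265 0.1296 0.1317] 45 [0.5491 0.5628 0.571 ]
0.06 [0.1247 0.1287 0.1316] 61 [0.5474 0.5599 0.5702]
0.07 [0.122  0.1266 0.1303] 67 [0.546  0.557  0.5705]
0.08 [0.1203 0.1233 0.1264] 68 [0.545  0.5587 0.5712]
0.09 [0.1189 0.1229 0.1261] 69 [0.5445 0.5564 0.5707]
0.1 [0.1192 0.1221 0.1251] 68 [0.5438 0.5577 0.5691]
0.11 [0.1182 0.1212 0.1246] 73 [0.5436 0.5555 0.5682]
0.12 [0.1155 0.1208 0.1232] 52 [0.5418 0.5548 0.5691]
0.14 [0.0952 0.1094 0.1133] 44 [0.5041 0.5168 0.573 ]
0.15 [0.102  0.1101 0.1134] 232 [0.5052 0.5547 0.6028]
0.16 [0.0999 0.109  0.1135] 52 [0.5043 0.587  0.6026]
0.17 [0.0952 0.1238 0.1307] 79 [0.5008 0.5266 0.6017]
0.18 [0.1031 0.1286 0.132 ] 324 [0.5016 0.5533 0.6074]
0.19 [0.0933 0.1289 0.1325] 357 [0.502  0.5555 0.6068]
```

```bash
python3 - <<'E'
from h import *
p,R=pry(.056,.0025,-4)
hit=servo_line(p,R,velocity=.05,f_stop=7); e=np.array(read_eef_pos())
x=R[:,0]; s=(e-F)@x+.165; print('hit',hit,'s',s,read_contact_force())
s-=.003
servo_line(pry(s,.0025,-4)[0],R,velocity=.03); print(read_contact_force())
h2=servo_line(pry(s,-.004,-4)[0],R,velocity=.02,f_stop=5); e=np.array(read_eef_pos()); c=(e-F)@(-R[:,2])-.0115
print('down',h2,'c',c,read_contact_force(),read_time_s())
snap('side','d3');np.save('sc.npy',[s,c])
E
```

```text
hit True s 0.04495425604642429 [ 1.72130573 -2.96299287 -2.0966885 ]
[ 0.47684937 -0.15111986 -2.97379969]
down True c -0.003782627173604624 [ 0.15137763 -1.76047858  3.98326016] 9.4333
```

```bash
python3 - <<'E'
from h import *
s,c=np.load('sc.npy')
for t in range(-2,30,3):
    p,R=pry(s,c,t); servo_line(p,R,velocity=.06)
    print(t,np.round(read_contact_force(),1),round(float(np.array(read_moment())@R[:,1]),2),end=' ')
    if t in(10,19,28):
        W=both('side'); B=box(W,.42,.67,.17,.36,.12,.19); P=B[B[:,2]<.150]
        A=np.c_[P[:,:2]-CR,np.ones(len(P))]; print('plane',np.round(np.linalg.lstsq(A,P[:,2],rcond=None)[0],4),end='')
    print()
snap('side','d4');snap('scene','s4')
E
```

```text
-2 [-0.2  1.4  2.4] 0.89 
1 [0.6 0.5 3. ] 0.88 
4 [0.9 0.1 2.4] 0.68 
7 [0.3 4.1 8.4] 1.16 
10 [-0.2  3.7  9.1] 1.26 plane [ 0.0016 -0.0266  0.1312]
13 [1.2 4.8 7.1] 1.32 
16 [-0.1 -0.3  3.3] 0.78 
19 [-0.3  0.2  4.3] 0.73 plane [ 0.0052 -0.0705  0.134 ]
22 [-0.1 -0.8  3.5] 0.52 
25 [ 0.6 -2.7  3.6] 0.3 
28 [ 0.5 -2.5  1.9] 0.17 plane [ 0.0073 -0.1017  0.136 ]
```

View pics/s4.png

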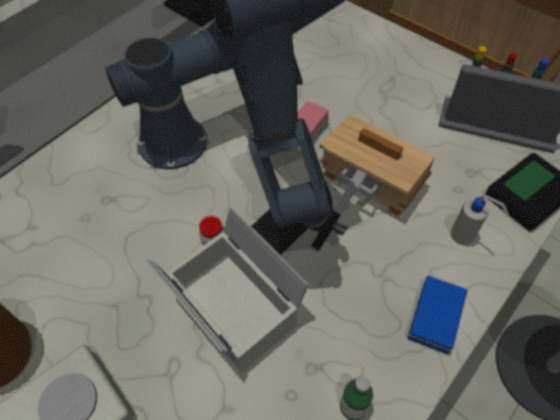

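The scene view shows the bar at (345,205) with its tip under the raised lip. The force has fallen off and the lip is about 15 mm up. I'll ease back, check that the lid stays up, withdraw and put the bar back.

```bash
python3 - <<'E'
from h import *
s,c=np.load('sc.npy')
def plane():
    W=both('side'); B=box(W,.42,.67,.17,.36,.12,.19); P=B[B[:,2]<.150]
    A=np.c_[P[:,:2]-CR,np.ones(len(P))]; print('plane',np.round(np.linalg.lstsq(A,P[:,2],rcond=None)[0],4))
for t in(20,10,2):
    p,R=pry(s,c,t); servo_line(p,R,velocity=.08)
print(read_contact_force()); plane()
p,R=pry(s,c+.001,-1); servo_line(p,R); p,R=pry(-.03,c+.004,-1); servo_line(p,R,velocity=.1); print(read_contact_force()); plane()
servo_line(p+[0,0,.09],R,velocity=.2)
goto([.452,-.059,.16],down(88.))
W=both('side'); B=box(W,.40,.50,-.15,.13,.14,.170)
for y in np.arange(-.14,.12,.03):
    q=B[(B[:,1]>y)&(B[:,1]<y+.02)]
    if len(q):print(round(y,2),np.round(np.percentile(q[:,2],[5,50,95]),4),len(q), round(np.median(q[:,0]),4))
print(B[:,1].max(),read_time_s())
E
```

```text
[ 0.17999898 -0.35565284  3.69390452]
plane [ 0.0044 -0.0611  0.1334]
[-0.20370861  0.15298128 -2.92462892]
plane [ 0.004  -0.0612  0.1334]
-0.14 [0.16   0.1614 0.1669] 3 0.4032
-0.11 [0.1692 0.1692 0.1692] 1 0.4592
-0.08 [0.1588 0.1641 0.1694] 2 0.4371
-0.05 [0.1603 0.1654 0.1693] 18 0.4382
-0.02 [0.1588 0.1611 0.1634] 45 0.4502
0.01 [0.1592 0.1613 0.1629] 47 0.452
0.04 [0.1549 0.1596 0.1627] 72 0.4533
0.07 [0.1552 0.1569 0.1586] 61 0.4552
0.1 [0.1524 0.156  0.1596] 36 0.4561
0.1067944317691022 16.1583
```

```bash
python3 - <<'E'
from h import *
print(servo_line([.452,-.059,.05],velocity=.15))
print(servo_line([.452,-.059,.031],velocity=.03,f_stop=4),read_eef_pos(),read_contact_force())
let_go(); sleep(.2)
servo_line([.452,-.059,.16],velocity=.25)
# look at lid
W=both('side','scene'); B=box(W,.40,.50,-.15,.12,.0355,.056); print('bar',rect(B))
H=box(both('side'),.45,.64,.2,.34,.150,.19)
print('batten',rect(H),np.percentile(H[:,2],[5,50,95]))
sp=box(W,.50,.80,-.16,.15,.01,.3); 
# free spot for the lid: clear columns around (.70,.02)?
for cx in(.62,.66,.70):
  for cy in(.0,.04,-.04): print(cx,cy,len(box(W,cx-.15,cx+.15,cy-.095,cy+.095,.012,.15)),end=' | ')
print(read_time_s())
E
```

```text
False
True [ 0.45220692 -0.05911259  0.03488709] [-0.13301155  0.59664408  5.05846602]
bar (array([448.1, -16. ]), array([233.6,  71.1]), 77.5)
batten (array([542.4, 271.6]), array([120.3,  27.2]), 4.1) [0.15248163 0.16587663 0.16865951]
0.62 0.0 1253 | 0.62 0.04 944 | 0.62 -0.04 1254 | 0.66 0.0 0 | 0.66 0.04 0 | 0.66 -0.04 0 | 0.7 0.0 437 | 0.7 0.04 437 | 0.7 -0.04 141 | 19.2083
```

```bash
python3 - <<'E'
from h import *
a=np.radians(CA); ex=np.array([np.cos(a),np.sin(a),0]); n=np.array([0,0,1])+.061*ex; n/=np.linalg.norm(n)
x=np.array([ex[1],-ex[0],0]); Rt=np.c_[x,np.cross(-n,x),-n]; R0=down(CA-90)
G=np.r_[loc(CR,CA,.0016,0),.1505]
P0=np.array([.665,.005,.0])
ok=[solve_ik(p,r) is not None for p,r in((G+n*.1,Rt),(G-n*.013,Rt),(G+[0,0,.15],R0),(P0+[0,0,.026],R0),(P0+[0,0,.3],R0))]; print(ok)
if all(ok):
    servo_line([.452,-.059,.30],velocity=.3); goto(G+n*.11,Rt)
    print(servo_line(G-n*.012,Rt,velocity=.12,f_stop=8),read_eef_pos()-(G-n*.012),read_contact_force())
    close(90); print(read_gripper_width())
    for dz in(.01,.02,.03,.05):
        servo_line(G-n*.012+[0,0,dz],Rt,velocity=.05); print(np.round(read_contact_force(),1))
    servo_line(G-n*.012+[0,0,.15],R0,velocity=.15)
    snap('side','d5');snap('scene','s5');print(read_gripper_width(),read_time_s())
E
```

```text
[True, True, True, True, True]
False [0.00066323 0.00022099 0.00082805] [-0.35569112  0.35783218  0.03450776]
0.022540217437280394
[ 1.  -0.1 -3.9]
[ 0.4 -0.3 -4.1]
[ 1.3 -0.5 -4.1]
[-0.1  0.4 -5.3]
0.022923006315606665 25.9833
```

View pics/d5.png

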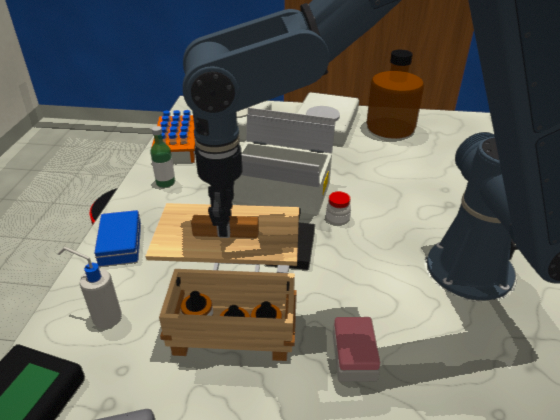

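The side view shows the lid in the gripper at (225,235), with three jars in the crate at (196,303), (235,313) and (266,312). I'll lay the lid down and locate the jars.

```bash
cat >> h.py <<'E'
def knobs():
    W=both('side','scene'); d=W[:,:2]-CR; a=np.radians(CA); q=np.c_[d@[np.cos(a),np.sin(a)],d@[-np.sin(a),np.cos(a)],W[:,2]]
    q=q[(abs(q[:,0])<.055)&(abs(q[:,1])<.118)&(q[:,2]>.090)&(q[:,2]<.116)]
    u=((q[:,:2]+.13)*1000).astype(int); M=np.zeros((260,260),np.uint8); M[u[:,0],u[:,1]]=255
    n,L,st,_=cv2.connectedComponentsWithStats(cv2.dilate(M,np.ones((7,7))))
    out=[]
    for i in range(1,n):
        k=q[L[u[:,0],u[:,1]]==i]
        if len(k)>15:
            t=k[k[:,2]>.100]; t=t if len(t)>8 else k
            out.append(np.r_[(t[:,:2].min(0)+t[:,:2].max(0))/2,k[:,2].max(),np.ptp(t[:,:2],axis=0),len(t)])
    return np.array(out)
E
python3 - <<'E'
from h import *
R0=down(CA-90); p=np.array(read_eef_pos())
servo_line([.665,.005,p[2]],R0,velocity=.25)
servo_line([.665,.005,.06],velocity=.2)
print(servo_line([.665,.005,.018],velocity=.04,f_stop=4),read_eef_pos(),read_contact_force())
let_go(); sleep(.2); servo_line([.665,.005,.30],velocity=.3)
W=both('scene'); T=box(W,.5,.83,-.1,.11,.012,.032); print('lid',rect(T),np.percentile(T[:,2],[5,50,95]))
np.set_printoptions(suppress=True); print(knobs().round(4)); print(read_time_s())
snap('scene','s6')
E
```

```text
True [0.66476007 0.00513705 0.02728645] [-0.88717357  0.97521625  4.27853306]
lid (array([663.9,  -5.9]), array([338.3, 159.1]), 3.8) [0.01650078 0.02104158 0.02568302]
[[ -0.0443  -0.1074   0.1157   0.0215   0.0205  38.    ]
 [ -0.0442   0.1113   0.1158   0.021    0.0133  29.    ]
 [ -0.0091  -0.0749   0.1089   0.0229   0.0199 118.    ]
 [  0.0105   0.0746   0.109    0.0269   0.0189 108.    ]
 [  0.0255   0.0098   0.1073   0.0211   0.0211  80.    ]]
31.4
```

View pics/s6.png

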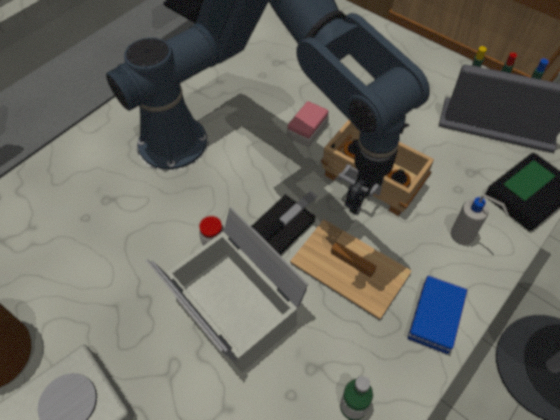

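The scene view shows the lid flat, handle up, at (350,265) and the crate open. The fingers have tight room in the crate, so I'll use the wrist camera for exact knob positions.

```bash
python3 - <<'E'
from h import *
p=loc(CR,CA,-.02,0)
goto([*p,.36],down(CA-90)); f=snap('wrist','w1'); print(np.round(f['eye'],3),np.round(f['attitude'],2).tolist(),read_time_s())
E
```

```text
[0.622 0.253 0.501] [[0.07, 0.95, 0.3], [-1.0, 0.07, 0.02], [0.0, -0.3, 0.95]] 32.575
```

View pics/w1.png

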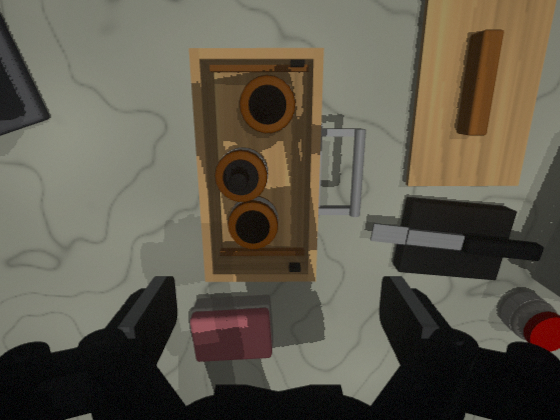

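```bash
cat >> h.py <<'E'
def tocr(W):
    d=W[...,:2]-CR; a=np.radians(CA); return np.stack([d@[np.cos(a),np.sin(a)],d@[-np.sin(a),np.cos(a)],W[...,2]],-1)
E
python3 - <<'E'
from h import *
np.set_printoptions(suppress=True)
q=tocr(cloud(ld('w1')))
for u,v in((267,104),(241,177),(252,226),(297,63),(294,267),(258,68),(263,252)): 
    k=q[v-4:v+5,u-4:u+5].reshape(-1,3); print(u,v,np.nanmedian(k,0).round(4))
q=q.reshape(-1,3);q=q[np.isfinite(q[:,2])]
H=np.full((150,280),np.nan); 
L=q[(q[:,2]>.1)&(q[:,2]<.125)]
print('rim',np.percentile(q[(q[:,2]>.116)&(q[:,2]<.124)&(abs(q[:,1])<.14)&(abs(q[:,0])<.08)][:,:2],[1,99],axis=0).round(4))
for c in((-.009,-.075),(.0255,.01),(.0105,.0746)):
    k=q[(np.hypot(q[:,0]-c[0],q[:,1]-c[1])<.03)&(q[:,2]>.098)&(q[:,2]<.112)]
    print(c,len(k),((k.min(0)+k.max(0))/2).round(4),np.ptp(k,axis=0).round(4))
    k=q[(np.hypot(q[:,0]-c[0],q[:,1]-c[1])<.04)&(q[:,2]>.070)&(q[:,2]<.082)]
    print('body',len(k),rect(k))
E
```

```text
267 104 [-0.0091 -0.0768  0.1051]
241 177 [0.0218 0.0032 0.1049]
252 226 [0.0106 0.0643 0.1029]
297 63 [-0.0406 -0.1176  0.1129]
294 267 [-0.0403  0.1136  0.1124]
258 68 [ 0.0021 -0.1167  0.0648]
263 252 [-0.0004  0.1141  0.0647]
rim [[-0.0658 -0.1301]
 [ 0.0686  0.1289]]
(-0.009, -0.075) 320 [-0.008  -0.0767  0.1047] [0.0217 0.0208 0.005 ]
body 2232 (array([ -7.5, -76.7]), array([64.8, 63.7]), 0.2)
(0.0255, 0.01) 281 [0.0257 0.0087 0.1031] [0.0211 0.021  0.0094]
body 1999 (array([26.7, 12.9]), array([73.3, 65.4]), 89.3)
(0.0105, 0.0746) 254 [0.0127 0.0731 0.1027] [0.0208 0.0212 0.0089]
body 1603 (array([12.9, 72.5]), array([64.7, 66.2]), 52.2)
```

```bash
cat >> h.py <<'E'
def look(guess):
    goto([*loc(CR,CA,-.02,0),.36],down(CA-90)); q=tocr(cloud(grab_frame('wrist'))).reshape(-1,3)
    k=q[(np.hypot(q[:,0]-guess[0],q[:,1]-guess[1])<.04)&(q[:,2]>.094)&(q[:,2]<.110)&(abs(q[:,1])<.1)]
    c=((k.min(0)+k.max(0))/2); print('knob',c.round(4),np.ptp(k,axis=0).round(4)); return c[:2]
def pickjar(j,ang,d,e,head_off):
    """ang: closing direction in crate frame (deg), d shift along it, e along ang-90... ; j crate xy"""
    a=np.radians(ang); u=np.array([np.cos(a),np.sin(a)]); v=np.array([u[1],-u[0]])
    c=np.array(j)+d*u+e*v; w=loc(CR,CA,*c); R=down(CA+ang+head_off)
    goto([*w,.20],R); hit=servo_line([*w,.083],R,velocity=.12,f_stop=5); print('hit',hit,read_eef_pos(),np.round(read_contact_force(),1))
    if hit: return False
    close(60); print('width',read_gripper_width()); z=read_eef_pos()[2]
    servo_line([*w,.15],R,velocity=.08); servo_line([*w,.31],R,velocity=.25); print('width',read_gripper_width(),np.round(read_contact_force(),1)); return True
def placejar(cx,cy=0):
    w=loc(CH,CHA,cx,cy); R=down(CHA); goto([*w,.31],R); servo_line([*w,.075],R,velocity=.2)
    print('down',servo_line([*w,.048],R,velocity=.03,f_stop=3),read_eef_pos(),read_gripper_width()); let_go(); sleep(.1)
    servo_line([*w,.31],R,velocity=.3); print(read_time_s())
E
python3 - <<'E'
from h import *
for a,o in((80,-90),(80,90),(-40,90),(-40,-90),(43,-90),(43,90)):
    print(a,o,solve_ik([*loc(CR,CA,0,.05*np.sign(a)),.083],down(CA+a+o)))
print([solve_ik([*loc(CH,CHA,x,0),.05],down(CHA)) for x in(-.08,0,.08)])
E
```

```text
80 -90 [ 1.66961865e+01  3.76142601e+01  9.81607630e+01 -2.54444375e-14
  4.42249769e+01  2.25961865e+01]
80 90 [ 1.66961865e+01  3.76142601e+01  9.81607630e+01 -2.54444375e-14
  4.42249769e+01 -1.57403814e+02]
-40 90 [ 1.47628311e+01  4.27782199e+01  8.40414059e+01 -2.54444375e-14
  5.31803742e+01 -3.93371689e+01]
-40 -90 [ 1.47628311e+01  4.27782199e+01  8.40414059e+01 -2.54444375e-14
  5.31803742e+01  1.40662831e+02]
43 -90 [ 1.66961865e+01  3.76142601e+01  9.81607630e+01 -2.54444375e-14
  4.42249769e+01  5.95961865e+01]
43 90 [ 1.66961865e+01  3.76142601e+01  9.81607630e+01 -2.54444375e-14
  4.42249769e+01 -1.20403814e+02]
[array([-4.40681441e+01,  3.83885194e+01,  1.07541171e+02, -2.54444375e-14,
        3.40703094e+01,  5.41318559e+01]), array([-3.92794833e+01,  4.15063894e+01,  9.66247581e+01, -2.54444375e-14,
        4.18688525e+01,  5.89205167e+01]), array([-3.55772331e+01,  4.53751961e+01,  8.49704743e+01, -2.54444375e-14,
        4.96543296e+01,  6.26227669e+01])]
```

```bash
python3 - <<'E'
from h import *
c=look((.025,.009))
if pickjar(c,80,-.002,0,-90): placejar(.08); snap('scene','s7')
E
```

```text
knob [0.0372 0.0093 0.1019] [0.0443 0.0423 0.0157]
hit False [0.53578619 0.30449319 0.08377226] [0.7 0.4 0.7]
width 0.01880253199099505
width 0.018941002498017383 [-0.1  0.  -3.6]
down True [ 0.58746654 -0.28398411  0.05740534] 0.018879949560924716
43.4083
```

```bash
sed -i 's/<.04)&(q\[:,2\]>.094)&(q\[:,2\]<.110)&(abs(q\[:,1\])<.1)/<.035)\&(q[:,2]>.099)\&(q[:,2]<.110)\&(abs(q[:,1])<.1)\&(abs(q[:,0])<.05)/' h.py; grep -n '.035)&' h.py | head -3
python3 - <<'E'
from h import *
b=look((.0125,.073)); snap('scene','s8')
f=ld('s8')['frame'][200:370,145:315,::-1]; cv2.imwrite('pics/s8c.png',cv2.resize(f,None,fx=3,fy=3,interpolation=cv2.INTER_CUBIC))
E
```

```text
45:    k=q[(np.hypot(q[:,0]-guess[0],q[:,1]-guess[1])<.035)&(q[:,2]>.099)&(q[:,2]<.110)&(abs(q[:,1])<.1)&(abs(q[:,0])<.05)]
knob [0.0126 0.075  0.1031] [0.0206 0.021  0.0083]
```

View pics/s8c.png

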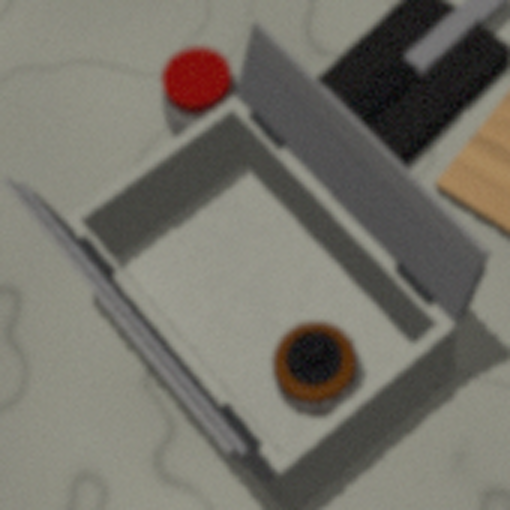

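The crop shows jar C upright at (315,360), inside the +x end of the chest. Next are jars B and A.

```bash
python3 - <<'E'
from h import *
b=look((.0125,.075))
if pickjar(b,43,-.007,0,-90):
    placejar(0)
    a=look((-.008,-.0767))
    if pickjar(a,-40,.001,-.006,90): placejar(-.08)
snap('scene','s9');snap('side','d9')
f=ld('s9')['frame'][180:370,145:335,::-1];g=ld('d9')['frame'][90:290,150:350,::-1]; cv2.imwrite('pics/s9c.png',np.hstack([cv2.resize(f,(400,400)),cv2.resize(g,(400,400))]))
E
```

```text
knob [0.0122 0.0754 0.103 ] [0.0208 0.0214 0.0075]
hit False [0.47480924 0.2702572  0.08371621] [0.7 0.8 0.7]
width 0.020315636428933224
width 0.020221212718166806 [-0.4  0.2 -3. ]
down True [ 0.50846504 -0.27250882  0.05739957] 0.01992388430916845
55.7
knob [-0.0076 -0.0765  0.1046] [0.0206 0.0207 0.0055]
hit False [0.61841542 0.27049376 0.08390428] [-0.1 -0.5  0.4]
width 0.020013099667234004
width 0.019956697808571608 [-1.1  0.2 -2.8]
down True [ 0.42929767 -0.2608484   0.05706989] 0.019837597114577988
68.975
```

View pics/s9c.png

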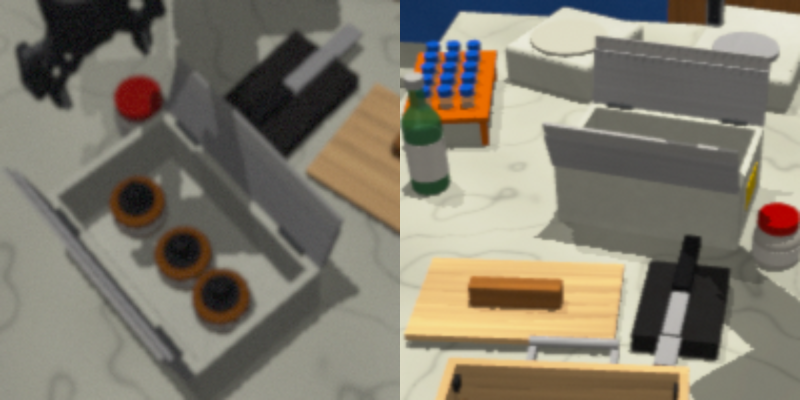

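The left crop shows all three jars upright in the chest, at (137,200), (183,253) and (221,297). The bar is still on its block and the crate is empty. I'll close the rebated leaf first.

```bash
cat >> h.py <<'E'
def shut(sg,cx=0.0):
    R=down(CHA+90)
    P=lambda i,z:np.r_[loc(CH,CHA,cx,sg*(.085-(i-.0115))),z]  # i: inward coord of finger's inner face
    close(40); goto(P(-.06,.30),R); servo_line(P(-.06,.164),R,velocity=.2)
    print('start',np.round(read_contact_force(),1)); 
    for i in(-.035,-.022,-.010): servo_line(P(i,.164),R,velocity=.08); print(np.round(read_contact_force(),1),end=' ')
    for ph in np.radians(range(80,-1,-10)):
        c,s=np.cos(ph),np.sin(ph); hit=servo_line(P(.058*c-.010*s,.106+.058*s+.010*c),R,velocity=.08,f_stop=30); print(round(np.degrees(ph)),hit,np.round(read_contact_force(),1),end=' ')
        if hit: break
    p=np.array(read_eef_pos()); print('\nfinal',servo_line(p-[0,0,.006],R,velocity=.02,f_stop=14),read_eef_pos(),np.round(read_contact_force(),1))
    p=np.array(read_eef_pos()); servo_line([p[0],p[1],.30],R,velocity=.3); print(read_time_s())
E
python3 - <<'E'
from h import *
shut(1)
snap('scene','s10')
W=both('scene'); d=W[:,:2]-CH; a=np.radians(CHA); q=np.c_[d@[np.cos(a),np.sin(a)],d@[-np.sin(a),np.cos(a)],W[:,2]]
for y in np.arange(-.02,.11,.02):
    s=q[(abs(q[:,0])<.12)&(q[:,1]>y)&(q[:,1]<y+.01)&(q[:,2]<.25)]; print(round(y,3),np.round(np.percentile(s[:,2],[10,50,90]),4))
E
```

```text
start [ 0.7  0.2 -0.5]
[ 0.1 -0.2 -0.7] [ 0.2 -0.4  0.4] [-2.4  3.9 13.2] 80 False [-3.3  3.3 12.7] 70 False [0.1 0.6 0.6] 60 False [-0.3  0.7 -0.2] 50 False [-0.3  0.3 -0.3] 40 False [ 0.3  0.4 -0.1] 30 False [ 0.6 -0.2  0.2] 20 False [-0.4 -0.8  0.6] 10 False [0.2 0.1 0.1] 0 False [0.2 0.1 3.3] 
final True [ 0.51444398 -0.23472859  0.11607853] [-0.8  0.7  4.7]
76.3333
-0.02 [0.017  0.0508 0.0563]
0.0 [0.0477 0.1083 0.1128]
0.02 [0.1103 0.1154 0.118 ]
0.04 [0.1129 0.1156 0.1182]
0.06 [0.1127 0.1155 0.1183]
0.08 [0.1101 0.115  0.1177]
0.1 [-0.0022 -0.0005  0.0027]
```

```bash
python3 - <<'E'
from h import *
p=read_eef_pos(); servo_line([p[0],p[1],.34],velocity=.3)
shut(-1)
p=np.array(read_eef_pos()); goto([.45,-.02,.40],down(CHA+90))
snap('scene','s11');snap('side','d11')
W=both('scene','side'); d=W[:,:2]-CH; a=np.radians(CHA); q=np.c_[d@[np.cos(a),np.sin(a)],d@[-np.sin(a),np.cos(a)],W[:,2]]
for y in np.arange(-.1,.11,.02):
    s=q[(abs(q[:,0])<.12)&(q[:,1]>y)&(q[:,1]<y+.01)&(q[:,2]<.25)]; print(round(y,3),np.round(np.percentile(s[:,2],[10,50,90]),4))
f=ld('s11')['frame'][90:370,145:435,::-1];g=ld('d11')['frame'][90:370,100:390,::-1]; cv2.imwrite('pics/s11c.png',np.hstack([cv2.resize(f,(400,400)),cv2.resize(g,(400,400))]))
E
```

```text
start [ 0.2 -0.1 -0.3]
[ 0.8 -0.1  0.1] [-0.2  0.5  0.4] [-0.8 -0.1 -0.2] 80 False [0.3 0.7 1.2] 70 False [-0.6  0.4 -0.9] 60 False [-0.1  0.3  0. ] 50 False [-0.1  0.3 -0.8] 40 False [ 0.1 -0.4 -0.1] 30 False [ 0.3 -0.3 -1. ] 20 False [ 0.   0.6 -0.1] 10 False [1.3 0.1 0.5] 0 False [0.5 0.1 0.8] 
final True [ 0.50342688 -0.31090231  0.11607635] [-0.4 -0.1  4. ]
83.1
-0.1 [-0.003   0.      0.0035]
-0.08 [0.1131 0.1154 0.1181]
-0.06 [0.1133 0.1156 0.1182]
-0.04 [0.1131 0.1156 0.1182]
-0.02 [0.113  0.1152 0.1181]
0.0 [0.1132 0.1158 0.1184]
0.02 [0.1118 0.1151 0.1178]
0.04 [0.1127 0.1153 0.118 ]
0.06 [0.1128 0.1153 0.118 ]
0.08 [0.0105 0.0634 0.1127]
0.1 [-0.0035 -0.0009  0.0017]
```

View pics/s11c.png

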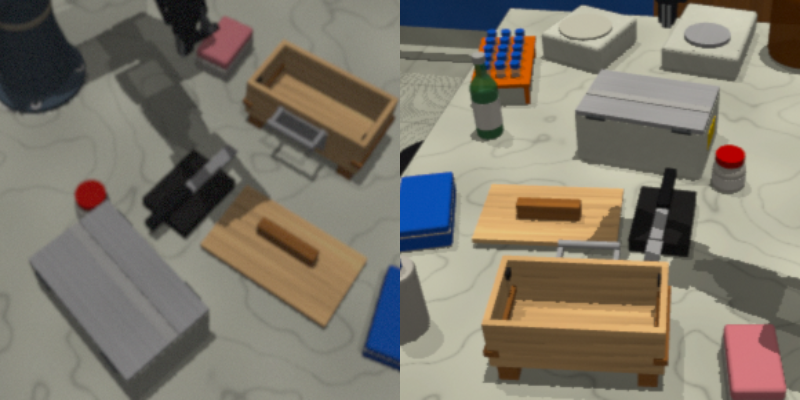

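The chest is shut and flush across the seam at 115 mm. The lid is flat with its handle up at (288,240), the bar lies on its block at (190,190), and the tub and tip box look untouched. One last check of the bar's and bystanders' positions, then I hand in.

```bash
python3 - <<'E'
from h import *
W=cloud(ld('d11')).reshape(-1,3);W=W[np.isfinite(W[:,2])]
h=box(W,.40,.50,-.145,.12,.046,.060);print('handle',rect(h),np.percentile(h[:,2],[5,50,95]).round(4))
A=cloud(ld('s11')).reshape(-1,3);A=A[np.isfinite(A[:,2])]
print('tub',rect(box(A,.28,.385,-.22,-.12,.066,.08)),'tip',rect(box(A,.22,.35,.22,.37,.055,.066)))
ok=abs(np.median(h[:,2])-.0495)<.003
if ok: sign_off(); print('handed in',read_time_s())
E
```

```text
handle (array([449.1, -77.6]), array([111.7,  23.7]), 87.0) [0.0466 0.049  0.052 ]
tub (array([ 332.5, -165.6]), array([59.2, 59.7]), 13.2) tip (array([285.1, 296.8]), array([ 77.5, 121.1]), 8.2)
the job is handed in; nothing more can be done
the job is handed in; nothing more can be done
```

The job is done and handed in, at about 85 s of the 192 s allowed: the lid is off and flat on the bench, all three jars stand in the chest, it is shut rebated leaf first with the flange lapped over, the pry bar is back on its block, and the tub and tip box are where they stood.

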